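# Clamp a glued gift box with the thumbwheel

## Task

The small plywood gift box has just been glued: stand it upright between the jaws of the glue clamp, centred and square on the bed, and let go of it. Then close the clamp by rolling the half-sunk thumbwheel with a light fingertip, stroke after stroke, its top towards the box, until the box is held and has pushed the sprung pad back about half of its 12 mm travel, never right home. Press the wheel no harder than about 10 N, never push the jaw itself, and leave the other things where they are.

Things in the scene. Friction and masses are not known exactly. Their poses are not given: they have to be found in the camera images.
- giftbox: closed box of plain plywood with two dark glue lines, brass dot on top; 36 (x) x 54 (y) x 40 (z) mm, 90 g, standing on the table. Origin at the centre of its underside. It is to be clamped across its 36 mm x side (either way round); take it across its 54 mm y side, from above.
- clamp: low grey clamp fixed to the table, origin at the centre of its underside, x from its wheel end to its pad end. Bed plate 250 x 76 x 12 mm (top at z 12 mm). Along x: wheel housing -115 to -45 mm (52 mm wide, flat top at z 50 mm), moving jaw, gap of 49 to 59 mm for the box (its 36 mm side along x), sprung pad, tail block.
- tailstop: grey tail block on the bed, 30 x 52 x 42 mm, with the sprung pad on its jaw side; bolted nearer or farther in each example (origin, on the bed, 80 to 90 mm along the clamp's x). Axes as the clamp's.
- jaw: aluminium moving jaw, 18 (x) x 40 (y) x 38 (z) mm, geared to the thumbwheel: it moves 7 mm along the clamp's +x for each radian of the wheel, up to 35 mm. Origin at the foot of its face towards the box, just above the bed. It stays where the wheel leaves it.
- jaw_face (a point): centre of the jaw's face that meets the box, 33 mm above the clamp's underside
- pad_face (a point): centre of the sprung pad's face that meets the box, 33 mm above the clamp's underside; the pad is 40 mm wide, 37 mm high
- pad (a joint): how far the sprung pad is pushed back into the tail block, m: 0 free, 0.012 right home; spring 0.6 N per mm. The gap between pad plate and tail block, 12 mm when free, shows it too.
- bed_mid (a point): middle of the bed between jaw and pad, on the bed's top, 26 mm along the clamp's x from its origin: a good place for the centre of the box
- wheel_spot (a point): point fixed on the clamp straight above the wheel's axle, 80 mm along -x of the clamp's origin, 56 mm above its underside: the mean place of the top of the wheel. The worn rim runs out of true, so as the wheel turns its real top lies up to 1.5 mm higher or lower than this (not measured): keep contact by feel.
- wheel (a joint): angle of the knurled steel thumbwheel, rad: 0 at start, grows as its top rolls along the clamp's +x (to the box), at most 5. Axle along the clamp's y, radius 20 mm, 14 mm wide; only the top 4 to 8 mm stands out of its slot: about 1.2 rad a stroke. Stays where left. Rolling takes 2.5 to 5 N along the rim: a fingertip pressing with under about 6 N may slip; over 20 N is too hard.
- tape: bystander: roll of clear tape lying flat, 66 mm across, 22 mm high; origin at its underside
- scissors: bystander: scissors lying flat, 185 mm long, 10 mm high; origin at its underside
- brush: bystander: glue brush lying flat, 170 mm long; origin at its underside
- gluejar: bystander: white glue jar, 68 mm across, 85 mm high; origin at its underside
- flask: bystander: green bottle, 64 mm across, 190 mm high; origin at its underside
- tin: bystander: low round tin, 76 mm across, 40 mm high; origin at its underside
- dish: bystander: paper dish of nut shells, 124 mm across, 15 mm high; origin at its underside
There are look-alikes about, which are no part of the job. There is more than one size of the giftbox; the one meant has the size given above.

How it is judged (in metres and radians):
On the way, in this order (a step that is already met when the one before it is completed fails the run):
1. the gift box stands on the bed between jaw and pad, square and let go of (y of giftbox in the frame of clamp between -0.01 and 0.01 m and z of giftbox in the frame of clamp between 0.009 and 0.016 m and angle between the x axis of giftbox and the x axis of clamp, either way round below 0.15 rad and angle between giftbox's own z axis and vertical below 0.08 rad and x of giftbox in the frame of clamp between 0.012 and 0.045 m and contact force between the fingers and giftbox below 0.05 N), for 0.2 s.
2. the clamp has been closed on the box, which pushes the pad back (value of joint pad above 0.0015 m and value of joint wheel above 1 rad and y of giftbox in the frame of clamp between -0.01 and 0.01 m and z of giftbox in the frame of clamp between 0.009 and 0.016 m and angle between the x axis of giftbox and the x axis of clamp, either way round below 0.15 rad and angle between giftbox's own z axis and vertical below 0.08 rad), for 0.1 s.
At the end, for the whole second after the job is handed in: the gift box stands upright on the clamp's bed (within 10 mm of its centre line, square within 0.15 rad), is pressed between jaw and pad, the pad is pushed back 3.5 to 9 mm, all at rest and the box released (y of giftbox in the frame of clamp between -0.01 and 0.01 m and z of giftbox in the frame of clamp between 0.009 and 0.016 m and angle between the x axis of giftbox and the x axis of clamp, either way round below 0.15 rad and angle between giftbox's own z axis and vertical below 0.08 rad and value of joint pad between 0.0035 and 0.009 m and contact force between each of jaw, tailstop and giftbox above 1 N and linear speed of giftbox below 0.01 m/s and contact force between the fingers and giftbox below 0.05 N); the robot touches nothing.
It fails at once if the pad is driven home (pushed back more than 10.5 mm) (value of joint pad above 0.0105 m).
It fails at once if the clamp or its wheel is pressed with more than 20 N (contact force between any of the fingers, the arm and clamp above 20 N).
It fails at once if the jaw is pushed directly (more than 2 N) (contact force between any of the fingers, the arm and jaw above 2 N).
It fails at once if a bystander is moved more than 30 mm (distance of any of tape, scissors, brush, gluejar, flask, tin, dish from where it was at the start of the episode above 0.03 m).
It also fails if it takes over 72 s, if anything falls off the work surface, if the arm or the gripper's body presses on something with over 40 N, if the wrist force passes 120 N, or if a joint passes its speed limit or range.

## Robot

A 6-joint arm with a two-finger parallel gripper is mounted at the origin on the work surface. World frame = base frame: x ahead of the robot, y to its left, z up, the work surface at z = 0. Lengths are in mm, angles in rad, forces in N, time in s.
With the tool pointing down it reaches from about 400 to 925 mm from the base axis. Payload 12.5 kg.
Tool frame: the origin (TCP) lies between the finger pads; the fingertips stand 11 mm ahead of it and the grasp point (between the pads) lies 8 mm behind it (env.tip_extent is the distance from the TCP to the fingertips, in mm); x points along the fingers, z is the direction in which the jaws open and shut, and the axes are right-handed (so a half turn about x gives the same grasp; the last joint's range is limited). The gripper opens to 95 mm and grips with 3 to 60 N. Pads are 20 mm wide; open, the fingers measure 119 mm over their backs; the gripper's body (75 mm by 180 mm) begins 59 mm behind the grasp point.
Start: joints at [1.049, 0.491, 1.559, -0, 1.092, -0.106], TCP at [252.438, 571.773, 189.061] pointing down, gripper open.
Joint ranges: [-3.1, 3.1], [-0.84, 2.19], [0.05, 2.79], [-1.13, 4.28], [0.06, 2.93], [-2.69, 2.69]. Speed limits (rad/s): [2.22, 2.22, 2.79, 3.14, 3.14, 3.14].

## Interface

Orientations are given as [roll, pitch, yaw] about the fixed x, y, z axes, in that order (R = Rz(yaw) Ry(pitch) Rx(roll)).
In Python, from cell import status, imaging, env gives the robot as it stands. The module is installed in compiled form; this text tells all that it offers.
- The arm moves only by the tool apply_moves, never from a script. Its argument "increments" is a list of rows, each a list of 5 numbers: the closure, from 0 (fully open) to 1 (shut), then the shift along the tool's x, y, z in mm, then the turn about the tool's x in degrees. A call has 1 to 10 rows; each row shifts and turns the commanded pose from where the row before left it, along the tool's axes as they then stand; what a row does not reach is not made up. A row lasts 1/10 s, in which the tool goes at most 50 mm and 8.59 degrees, less where a joint would pass 70% of its speed; a pose out of reach is approached as far as the arm can. A call with a gripper value outside its range is refused whole. The fingers move at their own pace and stop on an object; the grip force is fixed at half the most. Time passes only in rows, so rows that do not move let the fingers close. It gives the time, the measured TCP pose, the force and the opening at its end, in the units of the state.
- status.state(): the state, without advancing time (a new reading comes with each control period).
- imaging.read_camera(name): name is "scene" or "side" or "wrist"; returns a dict with "pixels" (480x640x3 uint8, red, green, blue), "fovy" (degrees; the focal length in pixels is half the picture's height over the tangent of half this angle, whatever the lens; pixels are square), "cx", "cy" (the principal point, pixels), "R" (3x3) and "t" (3): a world point X has camera coordinates R X + t. Camera axes: x right, y down, z forward; pixel columns grow to the right and rows downward; lengths in mm; the calibration is good to about 2 mm. A picture is of the moment at which its call begins. There is no depth.
- env.job_done(): hands the job in, once; it reports no verdict.
The state is a dict: "t": time; "joints": joint angles; "qvel": joint speeds; "tau": joint torques, N m; "eef_pos": TCP position; "tcp_rot": TCP orientation; "ft_force": force on the tool from outside, world axes, zero at the start; "moment": the same for the moment, N m; "opening": opening from 0.0 (shut) to 1.0 (fully open).
Only numpy, scipy, OpenCV 4.12 (cv2) and the standard library are available. Lean on these libraries where they do the work, as an engineer would, in place of code of your own. Each camera call takes 0.05 s, during which the arm holds its last target. There are 200 camera calls.

## Working session

There is one attempt and no reset: what is moved stays moved. The work goes in short steps, Python scripts to look and compute and a tool call to move; the robot and the scene stay as the last step left them, time stands still between calls to the robot, and variables do not carry over. Pictures are saved under pics/ and viewed, about 8 in all and at most 12, crops included, and the job is handed in when it is done.

Besides the shell and the picture viewer there is one more tool, called after ">>>" by a JSON object that holds its "op" and its "data", one argument or row to a line. apply_moves: Moves the arm, as the interface text tells. Its arguments: {"type":"object","properties":{"increments":{"type":"array"}},"required":["increments"]}

```bash
mkdir -p pics
cat > h.py <<'E'
import numpy as np, cv2
from cell import status, imaging, env
def K(c):
    f=c["pixels"].shape[0]/2/np.tan(np.radians(c["fovy"])/2); return f
def snap(name,fn=None):
    c=imaging.read_camera(name); c["f"]=K(c)
    c["R"]=np.array(c["R"]);c["t"]=np.array(c["t"])
    if fn: cv2.imwrite("pics/"+fn,c["pixels"][:,:,::-1])
    return c
def ray(c,u,v):
    o=-c["R"].T@c["t"]; d=c["R"].T@np.array([(u-c["cx"])/c["f"],(v-c["cy"])/c["f"],1]); return o,d
def onz(c,u,v,z):
    o,d=ray(c,u,v); return (o+d*(z-o[2])/d[2]).round(1)
def proj(c,X):
    p=c["R"]@np.array(X,float)+c["t"]; return (p[:2]/p[2]*c["f"]+[c["cx"],c["cy"]]).round(1)
E
python3 - <<'E'
from h import *
import pickle
s=status.state();print({k:np.round(v,3) for k,v in s.items()},env.tip_extent)
d={n:snap(n,n+"0.png") for n in("scene","side","wrist")}
pickle.dump(d,open("c0.pkl","wb"))
for n,c in d.items(): print(n,c["fovy"],(-c["R"].T@c["t"]).round())
E
```

```text
{'t': np.float64(0.0), 'joints': array([ 1.049,  0.492,  1.559,  0.   ,  1.092, -0.106]), 'qvel': array([ 0.001, -0.001, -0.   ,  0.001,  0.003,  0.001]), 'tau': array([ 2.0000e-03, -6.1266e+01, -2.5817e+01,  6.9000e-02,  4.8000e-02,
       -0.0000e+00]), 'eef_pos': array([252.307, 571.517, 188.46 ]), 'tcp_rot': array([ 3.034,  1.57 , -2.094]), 'ft_force': array([-0.201, -0.338, -0.424]), 'moment': array([ 0.   ,  0.051, -0.035]), 'opening': np.float64(0.997)} 11.0
scene 51.39079727737154 [1080.  570.  899.]
side 51.86189263162367 [ 264. -614.  785.]
wrist 71.05433366180218 [175. 606. 384.]
```

View pics/scene0.png

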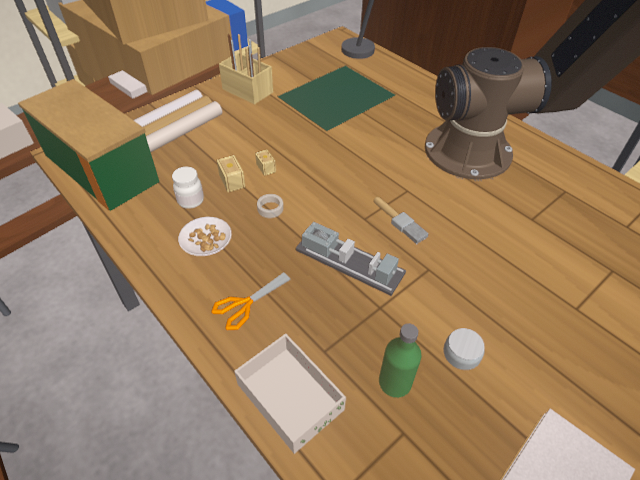

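View pics/side0.png

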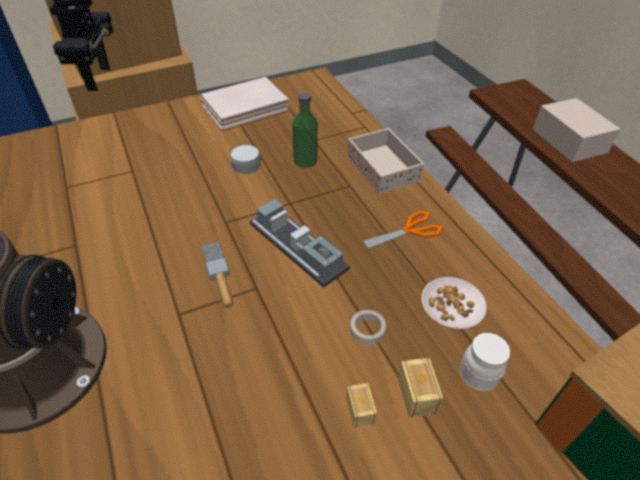

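The scene view has the clamp at about (350,260), with the wheel housing at (320,238) and the tail at (388,268). It also shows two glued boxes, a large one at (231,173) and a small one at (265,162). The side view has them at (420,387) and (361,404). Candidates for the box are these two, plus the pencil holder at (246,80), which isn't a box. I'll decide by measured size.

Run:
```python
from h import *
import pickle
d=pickle.load(open("c0.pkl","rb"))
A=d["scene"]["pixels"];B=d["side"]["pixels"]
def crop(I,u,v,w,h,W,H): return cv2.resize(I[v:v+h,u:u+w],(W,H),interpolation=cv2.INTER_CUBIC)
a=crop(A,205,140,80,60,400,300); b=crop(B,335,345,120,90,400,300)
c=crop(A,290,215,120,90,400,300); e=crop(B,240,195,120,90,400,300)
cv2.imwrite("pics/crop.png",np.vstack([np.hstack([a,b]),np.hstack([c,e])])[:,:,::-1])
```

```text
(no output)
```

View pics/crop.png

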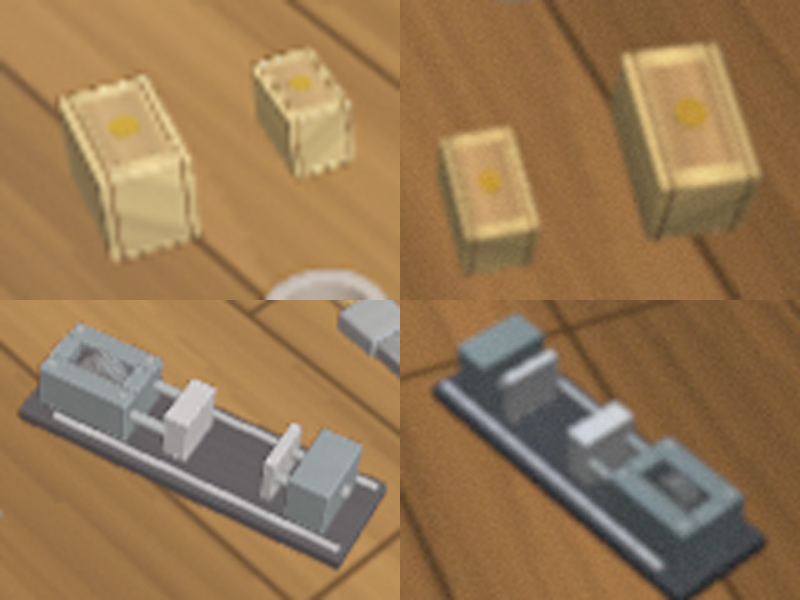

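The crop shows both boxes with brass dots, and the clamp with its wheel in the housing, the jaw, and the pad and tail. Next I'll measure them.

Run:
```python
from h import *
import pickle
d=pickle.load(open("c0.pkl","rb"))
S,T=d["scene"],d["side"]
s1=lambda x,y:(205+x/5,140+y/5)
t1=lambda x,y:(335+(x-400)*.3,345+y*.3)
s2=lambda x,y:(290+x*.3,215+(y-300)*.3)
t2=lambda x,y:(240+(x-400)*.3,195+(y-300)*.3)
def tri(p,q):
    o,a=ray(S,*p);r,b=ray(T,*q)
    k=np.linalg.lstsq(np.c_[a,-b],r-o,rcond=None)[0]
    P,Q=o+a*k[0],r+b*k[1]; return ((P+Q)/2).round(1),np.linalg.norm(P-Q).round(1)
print("bigdot",tri(s1(124,126),t1(690,112)),"smalldot",tri(s1(301,83),t1(489,181)))
for z,nm,sp,tp in((40,"small",[(254,62),(311,49),(351,96),(294,114)],[(440,140),(512,127),(538,222),(462,238)]),(60,"big",[(60,97),(148,77),(187,150),(106,178)],[(622,52),(718,45),(758,180),(662,190)])):
    for f,c,pts in((s1,S,sp),(t1,T,tp)):
        P=np.array([onz(c,*f(*p),z) for p in pts])[:,:2]
        print(nm,P.mean(0),np.linalg.norm(np.roll(P,-1,0)-P,axis=1).round(1),[np.degrees(np.arctan2(*(q[::-1]))).round(1) for q in np.roll(P,-1,0)-P])
        if nm=="small": pass
print("housing")
for f,c,pts in((s2,S,[(40,372),(80,325),(162,352),(125,395)]),(t2,T,[(685,540),(743,492),(668,438),(612,480)])):
    P=np.array([onz(c,*f(*p),50) for p in pts])[:,:2]
    print(P,P.mean(0),[np.degrees(np.arctan2(*(q[::-1]))).round(1) for q in np.roll(P,-1,0)-P])
print("tail")
for f,c,pts in((s2,S,[(287,482),(321,430),(361,446),(328,492)]),(t2,T,[(458,350),(520,317),(545,338),(484,372)])):
    P=np.array([onz(c,*f(*p),54) for p in pts])[:,:2]
    print(P,P.mean(0),[np.degrees(np.arctan2(*(q[::-1]))).round(1) for q in np.roll(P,-1,0)-P])
```

```text
bigdot (array([ 589.4, -327.2,   54.6]), np.float64(1.5)) smalldot (array([ 487.9, -312.1,   38.9]), np.float64(1.6))
small [ 485.825 -312.075] [32.2 46.1 33.1 49.7] [np.float64(160.0), np.float64(80.3), np.float64(-13.4), np.float64(-101.3)]
small [ 487.8  -312.55] [36.6 49.6 37.2 50.4] [np.float64(-13.3), np.float64(-104.5), np.float64(167.9), np.float64(74.8)]
big [ 591.  -321.3] [46.9 63.6 44.4 70.3] [np.float64(160.2), np.float64(73.4), np.float64(-11.3), np.float64(-104.5)]
big [ 586.625 -330.8  ] [48.6 71.9 46.  73.2] [np.float64(-19.6), np.float64(-108.8), np.float64(161.9), np.float64(73.2)]
housing
[[602.9 -18.4]
 [553.2 -34.2]
 [526.8  22.1]
 [572.6  34.9]] [563.875   1.1  ] [np.float64(-162.4), np.float64(115.1), np.float64(15.6), np.float64(-60.4)]
[[551.5 -43. ]
 [600.2 -22.5]
 [578.1  37.9]
 [531.6  19.3]] [565.35   -2.075] [np.float64(22.8), np.float64(110.1), np.float64(-158.2), np.float64(-72.3)]
tail
[[545.  160.8]
 [496.6 144.8]
 [486.5 171.4]
 [530.8 183.7]] [514.725 165.175] [np.float64(-161.7), np.float64(110.8), np.float64(15.5), np.float64(-58.2)]
[[484.6 164.5]
 [533.7 178.4]
 [541.2 152.1]
 [492.8 137.7]] [513.075 158.175] [np.float64(15.8), np.float64(-74.1), np.float64(-163.4), np.float64(107.0)]
```

Run:
```python
from h import *
from scipy.spatial.transform import Rotation as Ro
s=status.state(); R=Ro.from_euler("xyz",s["tcp_rot"]).as_matrix(); print(R.round(3))
p=s["eef_pos"]
az=lambda v:np.degrees(np.arctan2(v[1],v[0])).round(2)
print("y az",az(R[:,1]),"z az",az(R[:,2]),p)
print("to above box tool shift",(R.T@(np.array([487,-312,120])-p)).round(1))
```

```text
[[-0.    -0.915  0.404]
 [-0.001  0.404  0.915]
 [-1.     0.    -0.001]]
y az 156.18 z az 66.18 [252.32274311 571.59136908 188.61853821]
to above box tool shift [  69.1 -571.6 -713.5]
```

>>> {"op": "apply_moves", "data": {
  "increments": [
    [0,0,-35,-30.5,-1],
    [0,0,-35,-30.5,-1],
    [0,0,-35,-30.5,-1],
    [0,0,-35,-30.5,-1],
    [0,0,-35,-30.5,-1],
    [0,0,-35,-30.5,-1],
    [0,0,-35,-30.5,-1],
    [0,0,-35,-30.5,-1],
    [0,0,-35,-30.5,-1],
    [0,0,-35,-30.5,-1]
  ]
}}

```text
t: 1.15
eef_pos: [482.2, 166.8, 189.1]
tcp_rot: [-0.108, 1.571, 1.222]
ft_force: [0.5, 0.6, 0.2]
opening: 1.007
```

>>> {"op": "apply_moves", "data": {
  "increments": [
    [0,4,-12,-46,0],
    [0,4,-12,-46,0],
    [0,4,-12,-46,0],
    [0,4,-12,-46,0],
    [0,4,-12,-46,0],
    [0,4,-12,-46,0],
    [0,4,-12,-46,0],
    [0,4,-12,-46,0],
    [0,4,-12,-46,0],
    [0,4,-12,-46,0]
  ]
}}

```text
t: 2.15
eef_pos: [487.7, -308.7, 148.7]
tcp_rot: [0.603, 1.571, 1.933]
ft_force: [0.6, 0.1, -0.4]
opening: 1.0
```

Run:
```python
from h import *
import pickle
c=snap("wrist","w1.png"); pickle.dump(c,open("w1.pkl","wb")); s=status.state(); print(s["eef_pos"].round(1),s["tcp_rot"].round(3),s["joints"].round(3), (-c["R"].T@c["t"]).round(),proj(c,[487,-312,40]))
```

```text
[ 487.9 -314.8  148. ] [-2.618  1.569 -1.291] [-6.860e-01  4.720e-01  1.718e+00 -1.000e-03  9.490e-01 -2.012e+00] [ 405. -288.  344.] [316.9 235.7]
```

View pics/w1.png

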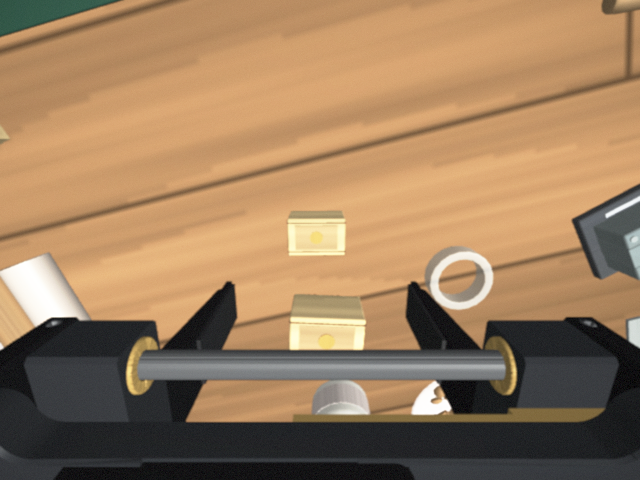

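The wrist view shows the small box at (316,236), with its long side across the image along the jaw axis as wanted, and the large box behind it at (327,325).

Run:
```python
from h import *
import pickle
c=pickle.load(open("w1.pkl","rb"))
print(onz(c,316.5,237,40))
P=np.array([onz(c,*p,40)[:2] for p in((289,220),(344.5,219),(346,254.5),(289,255.5))]);print(P,P.mean(0),np.linalg.norm(np.roll(P,-1,0)-P,axis=1))
for q in(P[1]-P[0],P[2]-P[3]):print(np.degrees(np.arctan2(q[1],q[0])))
h=cv2.cvtColor(c["pixels"][205:265,270:365],cv2.COLOR_RGB2HSV)
m=((h[...,0]>20)&(h[...,0]<40)&(h[...,2]>170)).astype(np.uint8)
k=max(cv2.findContours(m,0,2)[0],key=cv2.contourArea); print(cv2.minAreaRect(k), cv2.boundingRect(k))
```

```text
[ 488.2 -312.7   40. ]
[[ 466.2 -333.4]
 [ 477.6 -283.3]
 [ 511.8 -289.5]
 [ 499.7 -342.7]] [ 488.825 -312.225] [51.38063838 34.75744525 54.558684   34.76693832]
77.18090583475619
77.18642435976663
((46.493141174316406, 31.6297607421875), (36.308597564697266, 57.434600830078125), 88.93909454345703) (18, 13, 58, 38)
```

>>> {"op": "apply_moves", "data": {
  "increments": [
    [0,0,0,2,-1],
    [0,25,0,0,0],
    [0,25,0,0,0],
    [0,20,0,0,0],
    [0,20,0,0,0],
    [0,15,0,0,0],
    [0,15,0,0,0],
    [0,8,0,0,0],
    [0,2,0,0,0],
    [0,0,0,0,0]
  ]
}}

```text
t: 3.2
eef_pos: [488.8, -304.4, 19.2]
tcp_rot: [-0.266, 1.571, 1.081]
ft_force: [-0.2, 0.3, -0.8]
opening: 0.998
```

>>> {"op": "apply_moves", "data": {
  "increments": [
    [0.5,0,0,0,0],
    [0.6,0,0,0,0],
    [0.7,0,0,0,0],
    [0.7,0,0,0,0],
    [0.7,0,0,0,0],
    [0.7,0,0,0,0],
    [0.7,0,0,0,0],
    [0.7,0,0,0,0]
  ]
}}

```text
t: 4.0
eef_pos: [488.6, -304.7, 19.0]
tcp_rot: [0.2, 1.571, 1.547]
ft_force: [-0.2, -1.0, -0.2]
opening: 0.382
```

Opening 0.38 doesn't fit a 54 mm box, so I'll look.

Run:
```python
from h import *
c=snap("wrist","w2.png"); s=status.state(); print(s["t"],s["eef_pos"].round(1),s["tcp_rot"].round(3),s["opening"],s["ft_force"].round(1),proj(c,s["eef_pos"]))
```

```text
4.05 [ 488.6 -304.7   19. ] [0.305 1.571 1.652] 0.34110456757685764 [-0.4  0.3  0.1] [320.3 281.9]
```

View pics/w2.png

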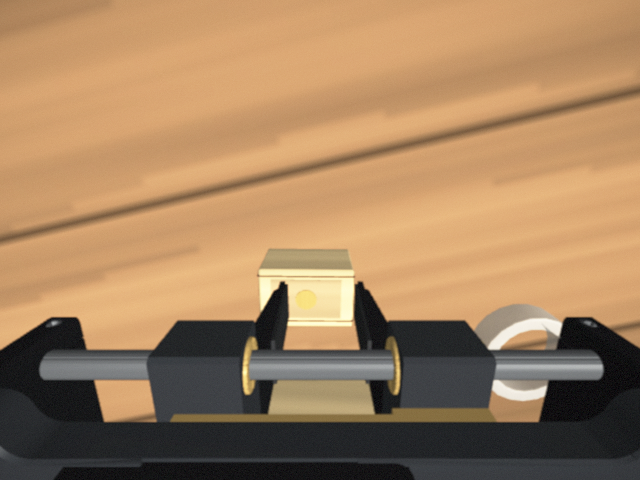

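Run:
```python
from h import *
c=snap("wrist"); s=status.state(); print(s["t"],s["joints"].round(3),s["eef_pos"],(-c["R"].T@c["t"]).round(1),c["R"].round(3),c["f"])
for z in(0,40,60):
  P=np.array([onz(c,*p,z)[:2] for p in((260,275.5),(354,276),(353,325),(262,325))]);print(z,P.mean(0),np.linalg.norm(np.roll(P,-1,0)-P,axis=1))
print(onz(c,306,298.5,40), s["opening"])
from scipy.spatial.transform import Rotation as Ro
R=Ro.from_euler("xyz",s["tcp_rot"]).as_matrix()
for z in(30,-30):
  for dx in(11,-8): print(proj(c,s["eef_pos"]+R@[dx,0,s["opening"]*47.5*np.sign(z)]))
```

```text
4.1 [-0.672  0.643  1.832  0.     0.666 -2.019] [ 488.5775794  -304.74206016   18.9692821 ] [ 405.9 -285.5  214.6] [[ 0.222  0.975 -0.   ]
 [ 0.93  -0.212  0.299]
 [ 0.292 -0.067 -0.954]] 336.1303569851358
0 [ 508.775 -318.825] [64.7150678  38.16935944 65.7639719  38.51493217]
40 [ 489.575 -312.625] [52.58745097 31.0104821  53.44174398 31.31149949]
60 [ 480.  -309.5] [46.64386348 27.42043034 47.37815953 27.79496357]
[ 487.9 -313.    40. ] 0.3231937856362722
[343.5 275.2]
[345.5 287.1]
[297.2 275.2]
[295.1 287.2]
```

The wrist picture suggests the fingertips are above the box top, which conflicts with the reported TCP z of 19. I'll check from the fixed cameras.

Run:
```python
from h import *
s=status.state();o=[]
from scipy.spatial.transform import Rotation as Ro
R=Ro.from_euler("xyz",s["tcp_rot"]).as_matrix()
for n in("scene","side"):
  c=snap(n); u,v=proj(c,s["eef_pos"]); print(n,u,v)
  x0,y0=int(u)-60,int(v)-60
  x0=min(max(x0,0),520);y0=min(max(y0,0),360)
  k=cv2.resize(c["pixels"][y0:y0+120,x0:x0+120],(400,400),interpolation=cv2.INTER_CUBIC)
  for X in (s["eef_pos"],s["eef_pos"]+R@[11,0,0]):
    p=(proj(c,X)-[x0,y0])*400/120; cv2.circle(k,tuple(int(a) for a in p),4,(255,0,0),1)
  o.append(k)
cv2.imwrite("pics/chk.png",np.hstack(o)[:,:,::-1]); print(s["opening"])
```

```text
scene 266.8 163.8
side 358.6 400.9
0.3231937856362722
```

View pics/chk.png

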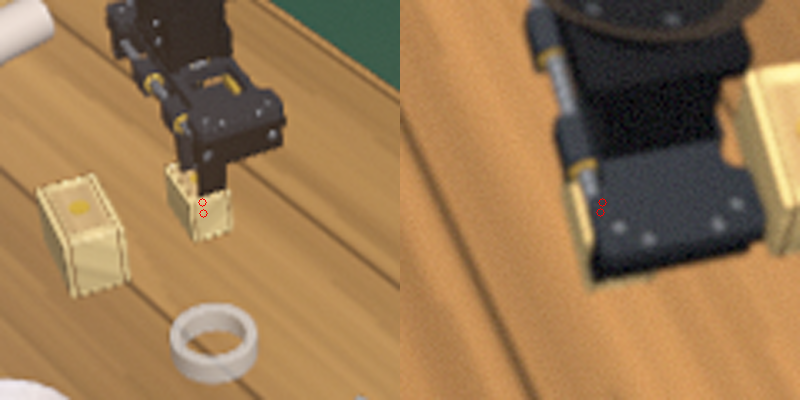

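The fixed scene camera confirms it: the fingertips sit just above the box top. The real tips are about 35–38 mm higher relative to the reported TCP than stated, while x and y agree. I'll open, recentre, and descend with the force reading as a guard.

>>> {"op": "apply_moves", "data": {
  "increments": [
    [0,0,0,0,0],
    [0,0,0,0,0],
    [0,0,-2,-4,0],
    [0,0,0,-4,0],
    [0,0,0,0,0],
    [0,0,0,0,0],
    [0,0,0,0,0],
    [0,0,0,0,0]
  ]
}}

```text
t: 5.0
eef_pos: [488.8, -312.9, 19.0]
tcp_rot: [0.308, 1.571, 1.655]
ft_force: [-0.7, -0.1, -0.2]
opening: 0.922
```

>>> {"op": "apply_moves", "data": {
  "increments": [
    [0,4,0,0,0],
    [0,4,0,0,0],
    [0,4,0,0,0],
    [0,0,0,0,0]
  ]
}}

```text
t: 5.4
eef_pos: [488.5, -312.8, 6.2]
tcp_rot: [1.044, 1.57, 2.391]
ft_force: [-0.3, -0.4, 0.1]
opening: 1.0
```

>>> {"op": "apply_moves", "data": {
  "increments": [
    [0,4,0,0,0],
    [0,4,0,0,0],
    [0,0,0,0,0]
  ]
}}

```text
t: 5.7
eef_pos: [488.6, -312.8, -1.6]
tcp_rot: [0.993, 1.57, 2.34]
ft_force: [-0.3, 0.2, -0.2]
opening: 1.004
```

No contact with the stated tips 12 mm under the table, so the offset is real. I'll continue down to about TCP z = -14.

>>> {"op": "apply_moves", "data": {
  "increments": [
    [0,4,0,0,0],
    [0,4,0,0,0],
    [0,4,0,0,0],
    [0,0,0,0,0]
  ]
}}

```text
t: 6.1
eef_pos: [488.5, -312.8, -13.6]
tcp_rot: [0.996, 1.57, 2.343]
ft_force: [0.0, -0.3, 0.2]
opening: 0.997
```

>>> {"op": "apply_moves", "data": {
  "increments": [
    [0.6,0,0,0,0],
    [0.6,0,0,0,0],
    [0.6,0,0,0,0],
    [0.6,0,0,0,0],
    [0.6,0,0,0,0],
    [0.6,0,0,0,0],
    [0.6,0,0,0,0]
  ]
}}

```text
t: 6.8
eef_pos: [488.8, -313.0, -12.9]
tcp_rot: [-1.598, 1.571, -0.251]
ft_force: [-0.3, 0.2, 0.3]
opening: 0.566
```

Run:
```python
from h import *
s=status.state();print(s["eef_pos"],s["opening"],s["ft_force"])
o=[]
for n,(x0,y0) in(("scene",(210,100)),("side",(310,340)),):
  c=snap(n); o.append(cv2.resize(c["pixels"][y0:y0+120,x0:x0+120],(400,400),interpolation=cv2.INTER_CUBIC))
cv2.imwrite("pics/chk2.png",np.hstack(o)[:,:,::-1])
snap("wrist","w3.png")
```

```text
[ 488.8401682  -313.03225983  -12.91407099] 0.5658500776377525 [-0.30248702  0.22746977  0.28340384]
```

View pics/chk2.png

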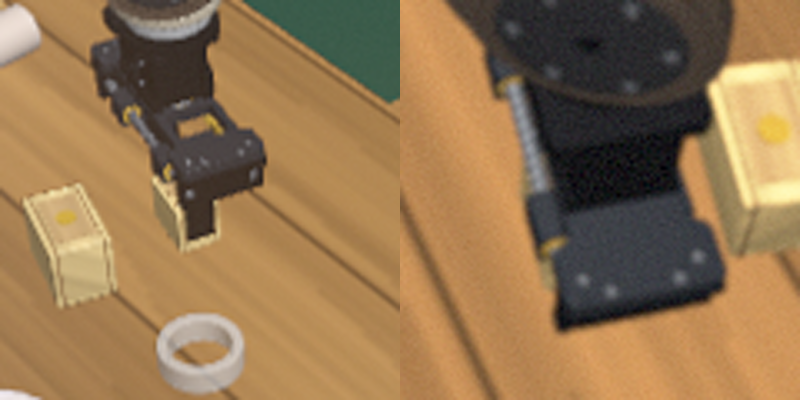

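The box is gripped at opening 0.566, which is 54 mm. Lifting now, with a 60° turn.

>>> {"op": "apply_moves", "data": {
  "increments": [
    [0.6,-10,0,0,0],
    [0.6,-25,0,0,6],
    [0.6,-30,0,0,6],
    [0.6,-30,0,0,8],
    [0.6,-15,0,0,8],
    [0.6,0,0,0,8],
    [0.6,0,0,0,8],
    [0.6,0,0,0,8],
    [0.6,0,0,0,8],
    [0.6,0,0,0,0]
  ]
}}

```text
t: 7.95
eef_pos: [488.7, -313.0, 97.6]
tcp_rot: [-0.683, 1.571, -0.386]
ft_force: [0.3, -1.1, -0.4]
opening: 0.568
```

>>> {"op": "apply_moves", "data": {
  "increments": [
    [0.6,0,42.5,18,0],
    [0.6,0,42.5,18,0],
    [0.6,0,42.5,18,0],
    [0.6,0,42.5,18,0],
    [0.6,0,42.5,18,0],
    [0.6,0,42.5,18,0],
    [0.6,0,42.5,18,0],
    [0.6,0,42.5,18,0],
    [0.6,0,42.5,18,0],
    [0.6,0,0,0,0]
  ]
}}

```text
t: 8.95
eef_pos: [530.6, 104.8, 97.4]
tcp_rot: [0.382, 1.57, 0.691]
ft_force: [1.2, -0.8, -0.5]
opening: 0.567
```

Run:
```python
from h import *
import pickle
c=snap("wrist","w4.png"); pickle.dump(c,open("w4.pkl","wb")); s=status.state(); print(s["eef_pos"].round(1),s["tcp_rot"].round(3),s["opening"])
```

```text
[530.4 102.6  97.3] [0.078 1.57  0.386] 0.5640435592021754
```

View pics/w4.png

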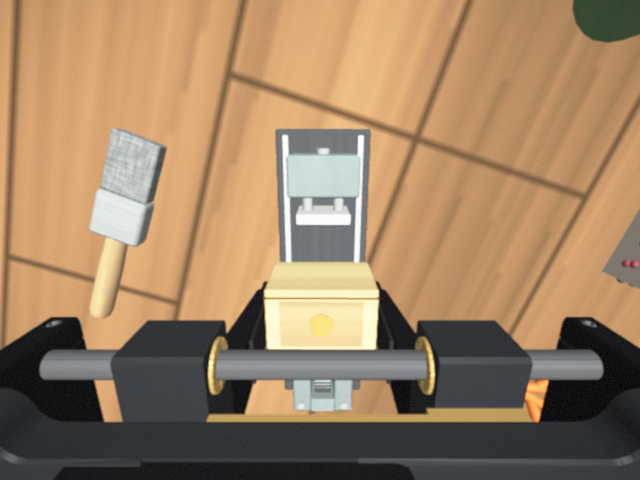

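The picture shows the box in the grip, the pad and tail ahead at (323,195), and the bed edges square to the view. The wheel is visible at (322,382).

Run:
```python
from h import *
import pickle
c=pickle.load(open("w4.pkl","rb")); s=status.state()
az=lambda v:np.degrees(np.arctan2(v[1],v[0])).round(2)
tl=[onz(c,*p,54)[:2] for p in((288,154),(360.5,154),(361,196),(287.5,196))]
bd=[onz(c,*p,12)[:2] for p in((276.5,130),(369.5,130))]
pd=[onz(c,*p,49)[:2] for p in((297,214.5),(350,214.5))]
wh=[onz(c,*p,50)[:2] for p in((294,409),(352,409))]
wl=onz(c,322.5,383,56)[:2]
print("tail",tl,np.mean(tl,0),az(tl[1]-tl[0]),az(tl[2]-tl[3]))
print("bed end",bd,np.mean(bd,0),az(bd[1]-bd[0]),np.linalg.norm(bd[1]-bd[0]))
print("pad",pd,np.mean(pd,0),az(pd[1]-pd[0]));print("house end",wh,np.mean(wh,0));print("wheel",wl)
ax=np.mean(bd,0)-np.mean(wh,0);print("axis az",az(ax),np.linalg.norm(ax), "tail-wheelend az",az(np.mean(tl,0)-np.mean(wh,0)))
b=[onz(c,*p,97.3+12.9+40)[:2] for p in((266,297),(378,297),(377,348),(268,348))];print("box",np.mean(b,0),az(b[1]-b[0]),az(b[2]-b[3]),onz(c,321,325,150))
print(s["eef_pos"],np.degrees(s["tcp_rot"][2]-s["tcp_rot"][0]))
```

```text
tail [array([486.1, 171.1]), array([533.5, 186.2]), array([543.6, 159.1]), array([493.7, 143.2])] [514.225 164.9  ] 17.67 17.67
bed end [array([469.1, 183.3]), array([539.2, 205.7])] [504.15 194.5 ] 17.72 73.59191531683356
pad [array([504. , 131.3]), array([541.3, 143.2])] [522.65 137.25] 17.69
house end [array([551.5, -38.8]), array([600.9, -23.1])] [576.2  -30.95]
wheel [5.657e+02 2.000e-01]
axis az 107.72 236.68313205634237 tail-wheelend az 107.56
box [530.8 106.7] 17.57 17.59 [530.6 105.5 150. ]
[530.43580756 102.6248917   97.28903555] 17.64530865859686
```

Run:
```python
from h import *
import pickle
d=pickle.load(open("c0.pkl","rb"));S,T=d["scene"],d["side"]
s2=lambda x,y:(290+x*.3,215+(y-300)*.3)
t2=lambda x,y:(240+(x-400)*.3,195+(y-300)*.3)
O=np.array([541.6,77]);x=np.array([-.303,.953]);y=np.array([-.953,-.303])
def cl(c,p,z): q=onz(c,*p,z)[:2]-O; return (q@x).round(1),(q@y).round(1)
for n,f,c,z,pts in(("jaw S",s2,S,50,[(215,389),(191,418)]),("pad S",s2,S,49,[(268,462),(296,426)]),("jaw T",t2,T,50,[(569,433),(623,403)]),("pad T",t2,T,49,[(504,386),(556,356)]),("house S",s2,S,50,[(40,372),(80,325),(162,352),(125,395)]),("house T",t2,T,50,[(685,540),(743,492),(668,438),(612,480)]),("wheel",s2,S,56,[(105,362)]),("tail S",s2,S,54,[(287,482),(321,430),(361,446),(328,492)])):
    print(n,[cl(c,f(*p),z) for p in pts])
c=pickle.load(open("w4.pkl","rb")); print("padW",cl(c,(323,223.5),49))
```

```text
jaw S [(np.float64(-0.3), np.float64(20.1)), (np.float64(-1.6), np.float64(-11.0))]
pad S [(np.float64(59.3), np.float64(-16.5)), (np.float64(61.1), np.float64(20.6))]
jaw T [(np.float64(-3.5), np.float64(20.5)), (np.float64(-5.9), np.float64(-22.7))]
pad T [(np.float64(58.0), np.float64(23.6)), (np.float64(57.6), np.float64(-19.9))]
house S [(np.float64(-109.5), np.float64(-29.5)), (np.float64(-109.5), np.float64(22.6)), (np.float64(-47.8), np.float64(30.7)), (np.float64(-49.5), np.float64(-16.8))]
house T [(np.float64(-117.4), np.float64(26.9)), (np.float64(-112.6), np.float64(-25.7)), (np.float64(-48.3), np.float64(-22.9)), (np.float64(-52.0), np.float64(27.0))]
wheel [(np.float64(-73.8), np.float64(-2.8))]
tail S [(np.float64(78.8), np.float64(-28.6)), (np.float64(78.2), np.float64(22.3)), (np.float64(106.7), np.float64(23.9)), (np.float64(105.0), np.float64(-22.0))]
padW (np.float64(56.4), np.float64(0.2))
```

>>> {"op": "apply_moves", "data": {
  "increments": [
    [0.6,0,-3,2.5,0],
    [0.6,12,0,0,0],
    [0.6,14,0,0,0],
    [0.6,14,0,0,0],
    [0.6,10,0,0,0],
    [0.6,0,0,0,0]
  ]
}}

```text
t: 9.6
eef_pos: [533.2, 97.1, 45.5]
tcp_rot: [2.874, 1.568, -3.111]
ft_force: [0.2, -0.6, -0.0]
opening: 0.568
```

>>> {"op": "apply_moves", "data": {
  "increments": [
    [0.6,0,4,1,0],
    [0.6,8,0,0,0],
    [0.6,10,0,0,0],
    [0.6,10,0,0,0],
    [0.6,8,0,0,0],
    [0.6,4,0,0,0],
    [0.6,2,0,0,0],
    [0.6,0,0,0,0]
  ]
}}

```text
t: 10.4
eef_pos: [533.6, 102.3, 4.8]
tcp_rot: [2.68, 1.571, 2.98]
ft_force: [-0.1, 0.3, -1.6]
opening: 0.566
```

Run:
```python
from h import *
s=status.state();print(s["eef_pos"],s["opening"],s["ft_force"],np.degrees(s["tcp_rot"][2]-s["tcp_rot"][0]))
c=snap("scene"); d=snap("side")
a=cv2.resize(c["pixels"][210:300,290:410],(400,300),interpolation=cv2.INTER_CUBIC)
b=cv2.resize(d["pixels"][190:280,240:360],(400,300),interpolation=cv2.INTER_CUBIC)
cv2.imwrite("pics/ins.png",np.hstack([a,b])[:,:,::-1])
```

```text
[533.60805416 102.27579316   4.81135144] 0.5664222124433924 [-0.08603208  0.26912379 -1.63819936] 17.18086712122172
```

View pics/ins.png

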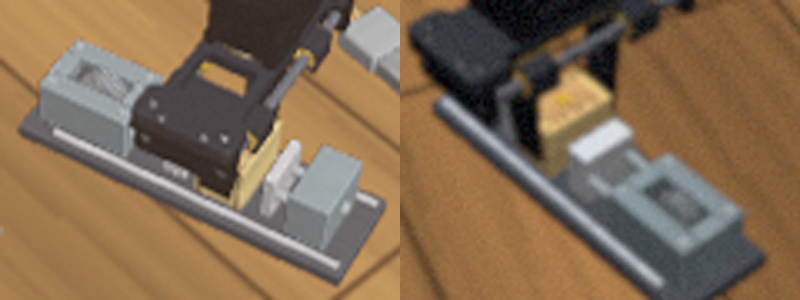

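The box is between jaw and pad with a gap on each side. I'll lower the last few millimetres and check the force.

>>> {"op": "apply_moves", "data": {
  "increments": [
    [0.6,2,0,0,0],
    [0.6,2,0,0,0],
    [0.6,1,0,0,0],
    [0.6,0,0,0,0]
  ]
}}

```text
t: 10.9
eef_pos: [533.6, 102.3, -0.1]
tcp_rot: [2.487, 1.571, 2.787]
ft_force: [0.6, 0.0, -0.8]
opening: 0.565
```

>>> {"op": "apply_moves", "data": {
  "increments": [
    [0.6,0.7,0,0,0],
    [0.6,0,0,0,0]
  ]
}}

```text
t: 11.1
eef_pos: [533.6, 102.3, -0.7]
tcp_rot: [1.244, 1.571, 1.544]
ft_force: [-0.2, 0.7, -0.9]
opening: 0.572
```

>>> {"op": "apply_moves", "data": {
  "increments": [
    [0.6,0.5,0,0,0],
    [0.6,0,0,0,0]
  ]
}}

```text
t: 11.3
eef_pos: [533.7, 102.3, -1.0]
tcp_rot: [0.026, 1.571, 0.326]
ft_force: [-1.2, -0.3, 3.1]
opening: 0.568
```

Contact at 3 N, so the box stands on the bed. Releasing and rising.

>>> {"op": "apply_moves", "data": {
  "increments": [
    [0.3,0,0,0,0],
    [0.2,0,0,0,0],
    [0.1,0,0,0,0],
    [0,0,0,0,0],
    [0,0,0,0,0],
    [0,0,0,0,0]
  ]
}}

```text
t: 11.9
eef_pos: [533.6, 102.3, -1.2]
tcp_rot: [1.218, 1.571, 1.518]
ft_force: [0.3, -0.6, 0.1]
opening: 0.98
```

>>> {"op": "apply_moves", "data": {
  "increments": [
    [0,-10,0,0,0],
    [0,-25,0,0,0],
    [0,-30,0,0,0],
    [0,-30,0,0,0],
    [0.3,-25,0,0,0],
    [0.5,0,0,0,0],
    [1,0,0,0,0],
    [1,0,0,0,0]
  ]
}}

```text
t: 12.7
eef_pos: [533.1, 102.2, 118.1]
tcp_rot: [2.849, 1.57, -3.134]
ft_force: [-0.0, -0.9, 0.4]
opening: 0.715
```

Run:
```python
from h import *
import pickle
c=snap("wrist","w5.png"); pickle.dump(c,open("w5.pkl","wb")); s=status.state(); print(s["eef_pos"].round(1),s["tcp_rot"].round(3),s["opening"])
```

```text
[533.1 102.2 117.9] [ 2.879  1.569 -3.104] 0.6759980780991339
```

View pics/w5.png

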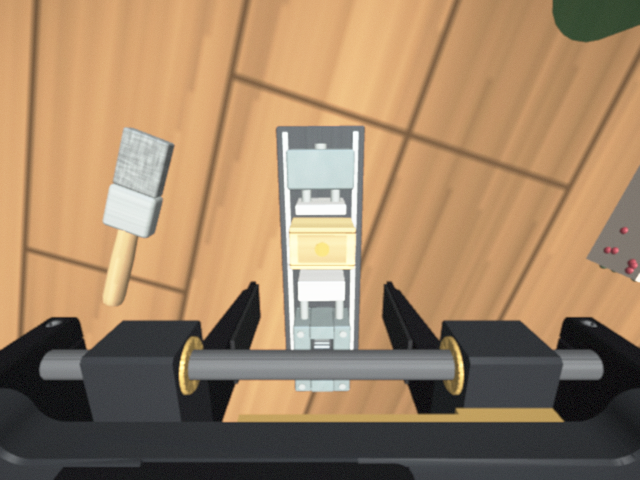

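The box stands at (322,245), square and centred, free of jaw and pad. Next I'll close the fingers and go above the wheel, at the back end of a stroke.

>>> {"op": "apply_moves", "data": {
  "increments": [
    [1,0,-39,0,-0.4],
    [1,0,-39,0,0],
    [1,0,-39,0,0],
    [1,35,0,0,0],
    [1,25,0,0,0],
    [1,10,0,0,0],
    [1,0,0,0,0],
    [1,0,0,0,0]
  ]
}}

```text
t: 13.55
eef_pos: [569.0, -9.1, 49.2]
tcp_rot: [0.077, 1.571, 0.384]
ft_force: [-0.4, 0.2, 0.2]
opening: 0.027
```

>>> {"op": "apply_moves", "data": {
  "increments": [
    [1,3,0,0,0],
    [1,3,0,0,0],
    [1,3,0,0,0],
    [1,2,0,0,0],
    [1,0,0,0,0]
  ]
}}

```text
t: 14.05
eef_pos: [568.6, -9.3, 37.6]
tcp_rot: [2.456, 1.57, 2.762]
ft_force: [-0.2, 1.1, 0.1]
opening: 0.003
```

>>> {"op": "apply_moves", "data": {
  "increments": [
    [1,1,0,0,0],
    [1,1,0,0,0],
    [1,0,0,0,0]
  ]
}}

```text
t: 14.35
eef_pos: [568.7, -9.3, 35.7]
tcp_rot: [1.89, 1.571, 2.197]
ft_force: [0.2, 0.5, -0.3]
opening: 0.008
```

>>> {"op": "apply_moves", "data": {
  "increments": [
    [1,1,0,0,0],
    [1,0,0,0,0]
  ]
}}

```text
t: 14.55
eef_pos: [568.7, -9.3, 34.7]
tcp_rot: [1.626, 1.571, 1.933]
ft_force: [0.9, -0.3, 0.5]
opening: 0.004
```

>>> {"op": "apply_moves", "data": {
  "increments": [
    [1,0.7,0,0,0],
    [1,0,0,0,0]
  ]
}}

```text
t: 14.75
eef_pos: [568.7, -9.3, 34.1]
tcp_rot: [1.72, 1.571, 2.027]
ft_force: [0.2, 0.4, 0.3]
opening: 0.002
```

>>> {"op": "apply_moves", "data": {
  "increments": [
    [1,0.7,0,0,0],
    [1,0,0,0,0]
  ]
}}

```text
t: 14.95
eef_pos: [568.7, -9.3, 33.3]
tcp_rot: [2.167, 1.571, 2.474]
ft_force: [-0.5, -0.3, 1.6]
opening: 0.006
```

>>> {"op": "apply_moves", "data": {
  "increments": [
    [1,0.5,0,0,0],
    [1,0,0,0,0]
  ]
}}

```text
t: 15.15
eef_pos: [568.7, -9.3, 32.9]
tcp_rot: [1.283, 1.571, 1.59]
ft_force: [-0.4, -0.1, -0.1]
opening: 0.004
```

>>> {"op": "apply_moves", "data": {
  "increments": [
    [1,0.6,0,0,0],
    [1,0,0,0,0]
  ]
}}

```text
t: 15.35
eef_pos: [568.7, -9.3, 32.3]
tcp_rot: [1.753, 1.571, 2.06]
ft_force: [0.0, 1.2, 0.2]
opening: 0.006
```

>>> {"op": "apply_moves", "data": {
  "increments": [
    [1,0.6,0,0,0],
    [1,0,0,0,0]
  ]
}}

```text
t: 15.55
eef_pos: [568.7, -9.3, 31.7]
tcp_rot: [1.57, 1.571, 1.877]
ft_force: [-0.3, -0.4, -0.6]
opening: 0.006
```

>>> {"op": "apply_moves", "data": {
  "increments": [
    [1,0.5,0,0,0],
    [1,0,0,0,0]
  ]
}}

```text
t: 15.75
eef_pos: [568.7, -9.3, 31.2]
tcp_rot: [1.07, 1.571, 1.377]
ft_force: [0.2, 0.3, -0.8]
opening: 0.002
```

>>> {"op": "apply_moves", "data": {
  "increments": [
    [1,0.5,0,0,0],
    [1,0,0,0,0]
  ]
}}

```text
t: 15.95
eef_pos: [568.7, -9.3, 30.7]
tcp_rot: [1.768, 1.571, 2.075]
ft_force: [-0.6, 0.3, 0.1]
opening: 0.002
```

>>> {"op": "apply_moves", "data": {
  "increments": [
    [1,0.5,0,0,0],
    [1,0,0,0,0]
  ]
}}

```text
t: 16.15
eef_pos: [568.7, -9.3, 30.2]
tcp_rot: [2.023, 1.571, 2.33]
ft_force: [0.3, -0.1, 0.1]
opening: 0.003
```

>>> {"op": "apply_moves", "data": {
  "increments": [
    [1,-2,0,0,0],
    [1,0,5,0,0],
    [1,1.5,0,0,0],
    [1,0,0,0,0]
  ]
}}

```text
t: 16.55
eef_pos: [567.1, -4.4, 30.6]
tcp_rot: [2.201, 1.571, 2.508]
ft_force: [0.6, -0.4, 0.2]
opening: 0.002
```

>>> {"op": "apply_moves", "data": {
  "increments": [
    [1,0.6,0,0,0],
    [1,0,0,0,0]
  ]
}}

```text
t: 16.75
eef_pos: [567.2, -4.6, 30.0]
tcp_rot: [1.976, 1.571, 2.283]
ft_force: [-0.5, 0.2, -0.4]
opening: 0.006
```

>>> {"op": "apply_moves", "data": {
  "increments": [
    [1,0.5,0,0,0],
    [1,0,0,0,0]
  ]
}}

```text
t: 16.95
eef_pos: [567.2, -4.6, 29.6]
tcp_rot: [1.301, 1.571, 1.608]
ft_force: [-0.6, -0.1, 0.0]
opening: 0.005
```

>>> {"op": "apply_moves", "data": {
  "increments": [
    [1,0.5,0,0,0],
    [1,0,0,0,0]
  ]
}}

```text
t: 17.15
eef_pos: [567.3, -4.6, 29.2]
tcp_rot: [-0.038, 1.571, 0.269]
ft_force: [0.0, -0.9, 1.4]
opening: 0.003
```

>>> {"op": "apply_moves", "data": {
  "increments": [
    [1,0.4,0,0,0],
    [1,0,0,0,0]
  ]
}}

```text
t: 17.35
eef_pos: [567.3, -4.6, 29.1]
tcp_rot: [-0.329, 1.57, -0.022]
ft_force: [-1.3, 0.3, 5.7]
opening: 0.003
```

>>> {"op": "apply_moves", "data": {
  "increments": [
    [1,0.4,0,0,0],
    [1,0,0,0,0]
  ]
}}

```text
t: 17.55
eef_pos: [567.3, -4.6, 29.0]
tcp_rot: [-0.337, 1.57, -0.03]
ft_force: [-2.4, -0.3, 8.9]
opening: 0.003
```

Contact at TCP z = 29.1, with about 9 N per mm of command. Now at 8.9 N, I'll roll.

>>> {"op": "apply_moves", "data": {
  "increments": [
    [1,0,1.5,0,0],
    [1,0,1.5,0,0],
    [1,0,1.5,0,0]
  ]
}}

```text
t: 17.85
eef_pos: [566.2, -0.9, 29.1]
tcp_rot: [-0.869, 1.569, -0.562]
ft_force: [-2.5, -4.3, 9.9]
opening: 0.007
```

>>> {"op": "apply_moves", "data": {
  "increments": [
    [1,-0.1,1.7,0,0],
    [1,-0.1,1.7,0,0],
    [1,0,1.7,0,0]
  ]
}}

```text
t: 18.15
eef_pos: [564.7, 4.0, 29.3]
tcp_rot: [-0.883, 1.569, -0.576]
ft_force: [-3.6, -5.4, 10.9]
opening: 0.005
```

>>> {"op": "apply_moves", "data": {
  "increments": [
    [1,-0.2,1.7,0,0],
    [1,-0.2,1.7,0,0],
    [1,-0.1,1.7,0,0]
  ]
}}

```text
t: 18.45
eef_pos: [563.1, 8.9, 29.7]
tcp_rot: [-0.864, 1.57, -0.557]
ft_force: [-0.7, -3.2, 7.4]
opening: 0.002
```

>>> {"op": "apply_moves", "data": {
  "increments": [
    [1,-0.1,1.5,0,0],
    [1,-0.1,1.5,0,0],
    [1,0,0,0,0]
  ]
}}

```text
t: 18.75
eef_pos: [562.2, 12.3, 29.5]
tcp_rot: [-0.374, 1.57, -0.067]
ft_force: [-0.0, -1.2, 4.2]
opening: 0.004
```

>>> {"op": "apply_moves", "data": {
  "increments": [
    [1,-4,0,0,0],
    [1,0,-11,0,0],
    [1,0,-10,0,0],
    [1,2,0,0,0],
    [1,0,0,0,0]
  ]
}}

```text
t: 19.25
eef_pos: [567.9, -8.2, 30.7]
tcp_rot: [2.563, 1.57, 2.868]
ft_force: [-0.6, 0.3, -0.7]
opening: 0.004
```

>>> {"op": "apply_moves", "data": {
  "increments": [
    [1,0.5,0,0,0],
    [1,0,0,0,0]
  ]
}}

```text
t: 19.45
eef_pos: [568.1, -7.5, 30.6]
tcp_rot: [2.282, 1.571, 2.589]
ft_force: [-0.5, -0.6, 0.3]
opening: 0.008
```

>>> {"op": "apply_moves", "data": {
  "increments": [
    [1,0.5,0,0,0],
    [1,0,0,0,0]
  ]
}}

```text
t: 19.65
eef_pos: [568.1, -7.5, 30.2]
tcp_rot: [1.588, 1.571, 1.895]
ft_force: [-0.3, -0.0, -0.5]
opening: 0.003
```

>>> {"op": "apply_moves", "data": {
  "increments": [
    [1,0.5,0,0,0],
    [1,0,0,0,0]
  ]
}}

```text
t: 19.85
eef_pos: [568.2, -7.6, 29.9]
tcp_rot: [0.201, 1.571, 0.508]
ft_force: [-0.8, 0.3, 3.1]
opening: 0.008
```

>>> {"op": "apply_moves", "data": {
  "increments": [
    [1,0.4,0,0,0],
    [1,0,0,0,0]
  ]
}}

```text
t: 20.05
eef_pos: [568.3, -7.6, 29.9]
tcp_rot: [-0.033, 1.57, 0.274]
ft_force: [-1.6, 0.3, 7.6]
opening: 0.003
```

>>> {"op": "apply_moves", "data": {
  "increments": [
    [1,0.4,0,0,0],
    [1,0,0,0,0]
  ]
}}

```text
t: 20.25
eef_pos: [568.3, -7.6, 29.7]
tcp_rot: [-0.222, 1.57, 0.085]
ft_force: [-3.3, 0.8, 11.5]
opening: 0.006
```

>>> {"op": "apply_moves", "data": {
  "increments": [
    [1,-0.3,1.7,0,0],
    [1,0,1.7,0,0],
    [1,0,1.7,0,0]
  ]
}}

```text
t: 20.55
eef_pos: [567.1, -3.5, 30.1]
tcp_rot: [-0.872, 1.569, -0.565]
ft_force: [-2.8, -5.0, 11.6]
opening: 0.003
```

>>> {"op": "apply_moves", "data": {
  "increments": [
    [1,-0.3,1.7,0,0],
    [1,-0.1,1.7,0,0],
    [1,-0.1,1.7,0,0]
  ]
}}

```text
t: 20.85
eef_pos: [565.5, 1.4, 30.5]
tcp_rot: [-0.849, 1.569, -0.542]
ft_force: [-2.9, -4.5, 9.4]
opening: 0.005
```

>>> {"op": "apply_moves", "data": {
  "increments": [
    [1,-0.1,1.7,0,0],
    [1,-0.1,1.7,0,0],
    [1,-0.1,1.7,0,0]
  ]
}}

```text
t: 21.15
eef_pos: [564.0, 6.2, 30.8]
tcp_rot: [-0.851, 1.569, -0.544]
ft_force: [-1.9, -5.5, 10.4]
opening: 0.003
```

>>> {"op": "apply_moves", "data": {
  "increments": [
    [1,-0.2,1.7,0,0],
    [1,-0.1,1.7,0,0],
    [1,0,1,0,0]
  ]
}}

```text
t: 21.45
eef_pos: [562.6, 10.6, 31.0]
tcp_rot: [-0.758, 1.569, -0.451]
ft_force: [-1.8, -3.3, 7.9]
opening: 0.007
```

>>> {"op": "apply_moves", "data": {
  "increments": [
    [1,-4,0,0,0],
    [1,0,-10,0,0],
    [1,0,-9.5,0,0],
    [1,2.5,0,0,0],
    [1,0,0,0,0]
  ]
}}

```text
t: 21.95
eef_pos: [568.3, -8.1, 31.5]
tcp_rot: [-0.339, 1.571, -0.033]
ft_force: [0.6, -0.5, 0.2]
opening: 0.005
```

>>> {"op": "apply_moves", "data": {
  "increments": [
    [1,0.5,0,0,0],
    [1,0,0,0,0]
  ]
}}

```text
t: 22.15
eef_pos: [568.2, -7.5, 31.4]
tcp_rot: [-0.682, 1.571, -0.375]
ft_force: [0.1, -1.2, 1.6]
opening: 0.006
```

>>> {"op": "apply_moves", "data": {
  "increments": [
    [1,0.5,0,0,0],
    [1,0,0,0,0]
  ]
}}

```text
t: 22.35
eef_pos: [568.2, -7.5, 31.3]
tcp_rot: [-0.62, 1.57, -0.313]
ft_force: [-1.8, -2.3, 6.6]
opening: 0.006
```

>>> {"op": "apply_moves", "data": {
  "increments": [
    [1,0.2,1,0,0],
    [1,-0.1,1.7,0,0],
    [1,-0.1,1.7,0,0]
  ]
}}

```text
t: 22.65
eef_pos: [567.0, -3.5, 31.4]
tcp_rot: [-0.805, 1.57, -0.498]
ft_force: [-1.9, -4.7, 8.7]
opening: 0.006
```

>>> {"op": "apply_moves", "data": {
  "increments": [
    [1,0,1.7,0,0],
    [1,0,1.7,0,0],
    [1,0,1.7,0,0]
  ]
}}

```text
t: 22.95
eef_pos: [565.5, 1.4, 31.6]
tcp_rot: [-0.797, 1.57, -0.49]
ft_force: [-1.6, -4.3, 11.8]
opening: 0.003
```

>>> {"op": "apply_moves", "data": {
  "increments": [
    [1,-0.3,1.7,0,0],
    [1,0,1.7,0,0],
    [1,0,1.7,0,0]
  ]
}}

```text
t: 23.25
eef_pos: [563.9, 6.3, 31.8]
tcp_rot: [-0.77, 1.57, -0.463]
ft_force: [-2.6, -4.4, 11.1]
opening: 0.009
```

>>> {"op": "apply_moves", "data": {
  "increments": [
    [1,-0.3,1.7,0,0],
    [1,0,1.7,0,0],
    [1,0,1,0,0]
  ]
}}

```text
t: 23.55
eef_pos: [562.5, 10.7, 31.9]
tcp_rot: [-0.646, 1.57, -0.339]
ft_force: [-0.9, -3.2, 6.6]
opening: 0.006
```

About 53 mm of rim has been rolled, or roughly 19 mm of jaw. I'll lift, return, and look.

>>> {"op": "apply_moves", "data": {
  "increments": [
    [1,-4,0,0,0],
    [1,0,-10,0,0],
    [1,0,-9.5,0,0],
    [1,2,0,0,0],
    [1,0,0,0,0]
  ]
}}

```text
t: 24.05
eef_pos: [568.1, -8.4, 32.9]
tcp_rot: [2.5, 1.57, 2.806]
ft_force: [0.1, 0.5, -1.0]
opening: 0.007
```

Run:
```python
from h import *
import pickle
w=snap("wrist"); c=snap("scene"); pickle.dump((w,c),open("s3.pkl","wb"))
a=cv2.resize(w["pixels"][60:300,220:420],(450,540),interpolation=cv2.INTER_CUBIC)
b=cv2.resize(c["pixels"][220:300,340:410],(350,400),interpolation=cv2.INTER_CUBIC)
o=np.zeros((540,800,3),np.uint8);o[:,:450]=a;o[:400,450:]=b
cv2.imwrite("pics/s3.png",o[:,:,::-1]); print(status.state()["eef_pos"])
```

```text
[568.07727554  -8.025927    33.14372348]
```

View pics/s3.png

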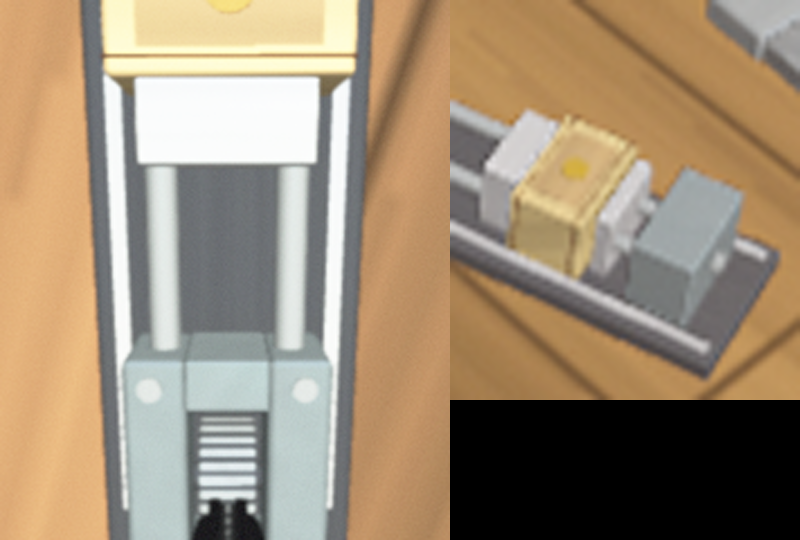

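The jaw bears on the box, which has reached or nearly reached the pad, all square. I'll measure the jaw and pad numerically from the wrist frame.

Run:
```python
from h import *
import pickle
w,c=pickle.load(open("s3.pkl","rb"))
O=np.array([541.6,77]);x=np.array([-.303,.953]);y=np.array([-.953,-.303])
def cl(c,p,z): q=onz(c,*p,z)[:2]-O; return (q@x).round(1),(q@y).round(1)
print("jaw back",cl(w,(320,132.4),50),"jaw front",cl(w,(320,95),50),"box near top",cl(w,(320,84.5),52),"house front top",cl(w,(320,220),50),"dot",cl(w,(321,61),52))
P=lambda X,z:proj(w,[*(O+x*X),z]); print([P(X,z) for X,z in((50,52),(60,49),(75,54),(105,54))])
for u in (320,):
  print([tuple(int(q) for q in w["pixels"][v,u-3:u+4].mean(0)) for v in range(0,64,2)])
h=snap("scene"); print([proj(h,[*(O+x*X),z]) for X,z in((45,52),(60,49),(75,54))])
```

```text
jaw back (np.float64(-0.1), np.float64(0.7)) jaw front (np.float64(17.2), np.float64(0.6)) box near top (np.float64(21.5), np.float64(0.6)) house front top (np.float64(-45.2), np.float64(0.8)) dot (np.float64(31.6), np.float64(0.1))
[array([321.1,  15.5]), array([321.1,  -7.7]), array([321. , -54.3]), array([ 320.9, -146.2])]
[(120, 121, 118), (102, 102, 101), (103, 104, 102), (108, 106, 101), (233, 218, 165), (248, 238, 185), (249, 238, 186), (249, 240, 186), (181, 148, 107), (221, 195, 141), (251, 243, 193), (238, 217, 162), (237, 212, 159), (243, 221, 167), (247, 228, 175), (248, 228, 176), (248, 229, 176), (249, 231, 179), (248, 228, 163), (246, 223, 131), (246, 223, 130), (247, 223, 131), (247, 224, 131), (246, 224, 131), (247, 224, 132), (247, 225, 132), (247, 224, 131), (247, 225, 132), (247, 225, 132), (247, 224, 132), (247, 224, 131), (247, 225, 133)]
[array([368.2, 255.1]), array([374.1, 258.7]), array([380.5, 260.1])]
```

The jaw face is at about 17.5 mm. The box's far face is at about 53.5 mm, and the pad is still at least 3 mm away. Stroke 4 follows.

>>> {"op": "apply_moves", "data": {
  "increments": [
    [1,0.6,0,0,0],
    [1,0,0,0,0]
  ]
}}

```text
t: 24.4
eef_pos: [568.2, -7.8, 32.8]
tcp_rot: [1.626, 1.571, 1.933]
ft_force: [-0.1, 1.1, 0.3]
opening: 0.005
```

>>> {"op": "apply_moves", "data": {
  "increments": [
    [1,0.5,0,0,0],
    [1,0,0,0,0]
  ]
}}

```text
t: 24.6
eef_pos: [568.3, -7.9, 32.3]
tcp_rot: [0.934, 1.571, 1.241]
ft_force: [-0.3, 0.4, -0.1]
opening: 0.003
```

>>> {"op": "apply_moves", "data": {
  "increments": [
    [1,0.4,0,0,0],
    [1,0,0,0,0]
  ]
}}

```text
t: 24.8
eef_pos: [568.3, -8.0, 32.1]
tcp_rot: [0.11, 1.571, 0.417]
ft_force: [-1.0, 1.2, 3.0]
opening: 0.007
```

>>> {"op": "apply_moves", "data": {
  "increments": [
    [1,0.5,0,0,0],
    [1,0,0,0,0]
  ]
}}

```text
t: 25.0
eef_pos: [568.4, -8.0, 32.0]
tcp_rot: [-0.155, 1.57, 0.151]
ft_force: [-2.0, 1.1, 7.8]
opening: 0.005
```

>>> {"op": "apply_moves", "data": {
  "increments": [
    [1,0,1.7,0,0],
    [1,0,1.7,0,0],
    [1,0,1.7,0,0]
  ]
}}

```text
t: 25.3
eef_pos: [567.1, -3.6, 32.0]
tcp_rot: [-0.853, 1.57, -0.546]
ft_force: [-2.1, -3.7, 6.6]
opening: 0.003
```

>>> {"op": "apply_moves", "data": {
  "increments": [
    [1,0.2,1.7,0,0],
    [1,0.1,1.7,0,0],
    [1,0.1,1.7,0,0]
  ]
}}

```text
t: 25.6
eef_pos: [565.6, 1.2, 31.9]
tcp_rot: [-0.821, 1.569, -0.514]
ft_force: [-2.9, -4.1, 11.2]
opening: 0.001
```

>>> {"op": "apply_moves", "data": {
  "increments": [
    [1,-0.1,1.7,0,0],
    [1,0.1,1.7,0,0],
    [1,0.1,1.7,0,0]
  ]
}}

```text
t: 25.9
eef_pos: [564.0, 6.1, 31.7]
tcp_rot: [-0.833, 1.569, -0.526]
ft_force: [-2.0, -3.0, 10.2]
opening: 0.006
```

>>> {"op": "apply_moves", "data": {
  "increments": [
    [1,0,1.7,0,0],
    [1,0.1,1.7,0,0],
    [1,0,1,0,0]
  ]
}}

```text
t: 26.2
eef_pos: [562.7, 10.3, 31.5]
tcp_rot: [-0.841, 1.569, -0.534]
ft_force: [-1.7, -5.2, 8.5]
opening: 0.006
```

>>> {"op": "apply_moves", "data": {
  "increments": [
    [1,-4,0,0,0],
    [1,0,-10,0,0],
    [1,0,-9.5,0,0],
    [1,2,0,0,0],
    [1,0,0,0,0]
  ]
}}

```text
t: 26.7
eef_pos: [568.1, -8.3, 32.3]
tcp_rot: [2.535, 1.57, 2.841]
ft_force: [-0.1, 0.3, -0.3]
opening: 0.005
```

```bash
cat > m.py <<'E'
from h import *
w=snap("wrist")
O=np.array([541.6,77]);x=np.array([-.303,.953])
def cl(c,p,z): q=onz(c,*p,z)[:2]-O; return (q@x).round(1)
g=w["pixels"][:,306:335].astype(int).mean(1); 
# jaw back edge: bright white -> dark bed
v=next(v for v in range(200,60,-1) if g[v].min()>190); print("jaw back v",v,"x",cl(w,(320,v+.5),50),"face",cl(w,(320,v+.5),50)+18)
c=snap("scene")
# profile along top line of pad-tail gap at clamp y offset 0, z=48
for Y in (8,0,-8):
  yv=np.array([-.953,-.303])
  L=[]
  for X in range(40,86):
    u,vv=proj(c,[*(O+x*X+yv*Y),49]); L.append(int(c["pixels"][int(round(vv)),int(round(u))].sum()))
  print(Y,L)
E
python3 m.py; python3 -c "
from h import *
s=status.state();print(s['eef_pos'],s['t'])"
```

```text
jaw back v 118 x 6.6 face 24.6
8 [472, 472, 485, 485, 485, 511, 511, 528, 528, 528, 518, 507, 520, 520, 520, 493, 527, 560, 560, 560, 596, 596, 621, 621, 621, 623, 623, 564, 564, 564, 536, 536, 378, 378, 351, 351, 351, 497, 497, 496, 496, 496, 493, 495, 495, 495]
0 [455, 455, 452, 452, 475, 475, 475, 484, 484, 522, 522, 522, 512, 512, 457, 457, 457, 513, 513, 469, 577, 577, 617, 617, 626, 626, 618, 618, 618, 527, 525, 537, 537, 537, 576, 480, 493, 493, 489, 489, 489, 492, 492, 495, 495, 495]
-8 [512, 514, 514, 520, 520, 520, 531, 531, 530, 530, 530, 512, 512, 473, 473, 473, 456, 512, 549, 549, 549, 590, 625, 623, 623, 623, 658, 658, 525, 525, 525, 516, 516, 527, 527, 436, 436, 436, 481, 494, 490, 490, 493, 490, 490, 493]
[568.05250048  -7.82861461  32.54508301] 26.8
```

```bash
cat > p.py <<'E'
from h import *
import pickle
O=np.array([541.6,77]);x=np.array([-.303,.953]);yv=np.array([-.953,-.303])
now=snap("scene"); print(status.state()["t"])
for nm,c in (("0",pickle.load(open("c0.pkl","rb"))["scene"]),("s3",pickle.load(open("s3.pkl","rb"))[1]),("now",now)):
  X=np.arange(50,84,.5); g=cv2.cvtColor(c["pixels"],cv2.COLOR_RGB2GRAY).astype(np.float32)
  M=[]
  for Y in np.arange(-14,15,2.):
    p=np.array([proj(c,[*(O+x*a+yv*Y),49]) for a in X],np.float32)
    M.append(cv2.remap(g,p[None,:,0],p[None,:,1],cv2.INTER_LINEAR)[0])
  pr=np.mean(M,0); i=pr.argmax(); print(nm,"bright",X[i],[int(a) for a in pr[::2]])
E
python3 p.py
```

```text
26.85
0 bright 61.5 [123, 124, 124, 122, 121, 133, 160, 187, 198, 202, 203, 204, 203, 197, 185, 175, 169, 166, 163, 160, 157, 153, 149, 143, 135, 131, 136, 147, 155, 158, 159, 158, 158, 158]
s3 bright 61.5 [182, 190, 192, 185, 173, 169, 180, 196, 204, 207, 208, 209, 209, 203, 191, 181, 175, 172, 169, 166, 162, 158, 155, 149, 141, 136, 141, 152, 161, 164, 164, 164, 164, 164]
now bright 65.5 [182, 180, 180, 179, 174, 170, 175, 183, 186, 187, 192, 200, 205, 207, 208, 210, 209, 202, 190, 179, 173, 170, 166, 162, 155, 150, 150, 157, 162, 164, 164, 164, 164, 164]
```

The pad has moved back about 4.0 mm; the profile was unchanged until this stroke. I'll roll about 6 mm more rim, which is about 2 mm of jaw, to reach roughly 6 mm.

>>> {"op": "apply_moves", "data": {
  "increments": [
    [1,0.6,0,0,0],
    [1,0,0,0,0]
  ]
}}

```text
t: 27.05
eef_pos: [568.1, -7.6, 32.2]
tcp_rot: [1.982, 1.571, 2.289]
ft_force: [-0.0, 0.1, -0.1]
opening: 0.005
```

>>> {"op": "apply_moves", "data": {
  "increments": [
    [1,0.5,0,0,0],
    [1,0,0,0,0]
  ]
}}

```text
t: 27.25
eef_pos: [568.3, -7.7, 31.8]
tcp_rot: [0.376, 1.571, 0.683]
ft_force: [-0.2, 0.2, 0.9]
opening: 0.003
```

>>> {"op": "apply_moves", "data": {
  "increments": [
    [1,0.4,0,0,0],
    [1,0,0,0,0]
  ]
}}

```text
t: 27.45
eef_pos: [568.3, -7.7, 31.7]
tcp_rot: [0.156, 1.57, 0.463]
ft_force: [-1.5, 0.8, 5.9]
opening: 0.008
```

>>> {"op": "apply_moves", "data": {
  "increments": [
    [1,0.3,0,0,0],
    [1,0,1.8,0,0],
    [1,0.1,1.8,0,0],
    [1,0,1.5,0,0]
  ]
}}

```text
t: 27.85
eef_pos: [567.1, -3.4, 31.5]
tcp_rot: [-0.827, 1.57, -0.52]
ft_force: [-0.3, -3.2, 4.8]
opening: 0.007
```

>>> {"op": "apply_moves", "data": {
  "increments": [
    [1,0.4,0.8,0,0],
    [1,0.1,0.8,0,0],
    [1,0,0,0,0]
  ]
}}

```text
t: 28.15
eef_pos: [566.6, -1.9, 31.3]
tcp_rot: [-0.761, 1.569, -0.454]
ft_force: [-1.8, -2.9, 9.7]
opening: 0.002
```

>>> {"op": "apply_moves", "data": {
  "increments": [
    [1,-3,0,0,0],
    [1,-20,0,0,0],
    [1,-40,0,0,0],
    [1,-40,0,0,0],
    [1,0,0,0,0],
    [1,0,0,0,0]
  ]
}}

```text
t: 28.75
eef_pos: [566.3, -1.4, 133.9]
tcp_rot: [-0.337, 1.569, -0.03]
ft_force: [0.6, 0.5, -0.6]
opening: 0.007
```

```bash
python3 p.py
python3 - <<'E'
from h import *
w=snap("wrist"); c=snap("scene")
a=cv2.resize(w["pixels"][60:390,220:420],(327,540),interpolation=cv2.INTER_CUBIC)
b=cv2.resize(c["pixels"][215:295,325:405],(470,470),interpolation=cv2.INTER_CUBIC)
o=np.zeros((540,797,3),np.uint8);o[:,:327]=a;o[:470,327:]=b
cv2.imwrite("pics/end.png",o[:,:,::-1]); s=status.state();print(s["eef_pos"],s["ft_force"],s["t"])
E
```

```text
28.8
0 bright 61.5 [123, 124, 124, 122, 121, 133, 160, 187, 198, 202, 203, 204, 203, 197, 185, 175, 169, 166, 163, 160, 157, 153, 149, 143, 135, 131, 136, 147, 155, 158, 159, 158, 158, 158]
s3 bright 61.5 [182, 190, 192, 185, 173, 169, 180, 196, 204, 207, 208, 209, 209, 203, 191, 181, 175, 172, 169, 166, 162, 158, 155, 149, 141, 136, 141, 152, 161, 164, 164, 164, 164, 164]
now bright 67.5 [184, 183, 181, 179, 179, 179, 175, 172, 177, 183, 185, 186, 193, 200, 205, 206, 207, 209, 208, 199, 187, 178, 173, 169, 162, 155, 153, 157, 161, 162, 163, 163, 163, 163]
[565.54700359  -1.35578433 132.12483256] [-0.80726771  0.04131138 -0.3372393 ] 28.9
```

View pics/end.png

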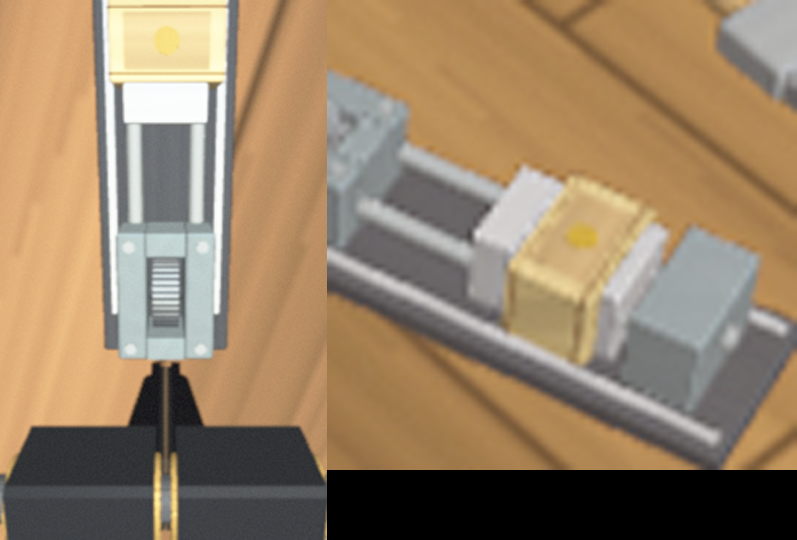

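The box is clamped square between jaw and pad, the pad is about 5.7 mm back, and the arm is clear. Handing in.

```bash
python3 -c "
from cell import env
print(env.job_done())"
```

```text
the job is handed in; nothing more can be done
None
```

The gift box is clamped in the glue clamp and the job is handed in at about 29 s of the 72 s allowed; the system gave no verdict. I chose the small box over its larger look-alike by its measured size (54 x 35 mm, dot at z 39). I set it on the bed, let go, and rolled the wheel in four strokes plus one short one.

**Last checks:**
- **Box:** the final pictures show it upright, square and centred, touching both jaw and pad.
- **Pad:** the scene camera puts it about 5.7 mm back, of 12 mm.
- **Arm:** about 100 mm above the wheel, with no contact force.
- **Bystanders:** I did not re-measure them at the end; I saw no sign that any had moved.

**What disagreed or failed:**
- **Fingertip length:** the real fingertips end about 35 mm short of where `env.tip_extent` puts them. My first grasp therefore closed just above the box. I saw this in the cameras, lowered with the force reading as a guard, and gripped at 54 mm.
- **Wheel force:** it was mostly 5 to 10 N, but readings reached 11.8 N several times. That is slightly over the 10 N guideline and well under the 20 N limit. Forces were only read at the end of each move, so brief peaks between readings would not show.

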